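# Open the touch-latch tea cupboard

### The job

The wide door of the small oak cupboard on the breakfast bar has no handle, and a honey jar is standing in its way. Without lifting the jar, push it along the bar, upright, until it is clear of the door's swing; then press the wide door in at its free edge and let go, so that its spring pops it ajar; then push the door from behind with a fingertip until it stands open square to the cupboard or further. The door must not bump the jar, the narrow door stays shut, and the other things on the bar are left where they are.

Things in the scene. Friction and masses are not known exactly. Their poses are not given: they have to be found in the camera images.
- cupboard: low oak cupboard fixed to the bar, 180 deep (x) x 300 wide (y) x 150 mm tall, with two plain handle-less doors side by side. Origin: centre of its underside, on the bar. The doors are on its -x side; the wide door at its +y end, the narrow one at its -y end. The outer faces of the shut doors lie 111 mm from the origin towards its -x
- wide_door (a joint): angle of the wide door: 0 shut and latched, positive open outward, to 1.8. Touch latch: pressed in about 3 mm at its free-edge half (3 to 6 N; dead stop at 5 mm) it unlatches, and as the finger draws back a spring plunger pushes the door ajar, to about 0.42 rad, its free edge some 70 mm out, within 1.5 s. From there it swings freely with light friction and stays where it is left
- wide_door_hinge (a point): top of the wide door's upright hinge line, 150 mm above the bar, at the cupboard's +y end, on the door's inner face; does not move. The door is 172 mm wide, 15 mm thick, from 6 to 150 mm above the bar; its free edge is 4 mm from the narrow door's edge, so pressing there with wide fingers would press both doors
- wide_door_edge (a point): top corner of the wide door at its free edge, on its outer face, 150 mm above the bar; moves with the door
- narrow_door (a joint): angle of the narrow door (124 mm wide, same height, hinge at the cupboard's -y end, its own touch latch of the same kind). 0 = shut, positive = open. To stay shut
- jar: round honey jar with a metal lid, 70 mm across, 70 mm tall, about 0.3 kg; stands on the bar in front of the wide door, within its swing. Origin: centre of its underside. Push it low (below about 30 mm) or it may tip
- mug_a: matte black mug, 80 mm wide, 90 mm tall, loop handle; origin under its centre. Bystander
- mug_b: the other matte black mug, same size; origin under its centre. Bystander
- teapot: white ceramic teapot with its lid on, 148 mm wide body, 146 mm tall, with spout and handle; origin under its centre. Bystander
- egg_cup: small plastic egg cup, 50 mm wide, 60 mm tall; origin under its centre. Bystander
- dipper: wooden honey dipper lying flat, about 155 mm long, 26 mm thick head; origin on the bar under its middle. Bystander
- teaspoon: steel teaspoon lying flat in front of the narrow door, about 130 mm long; origin under its middle. Bystander
Things that resemble listed ones, but are neither listed nor needed, are in the scene too. Leave any black look-alike of the jar alone.

How it is judged:
On the way, in this order (a step that is already met when the one before it is completed fails the run):
1. the honey jar stands upright and still, clear of the wide door's swing, the door still shut (horizontal distance between jar and wide_door_hinge above 0.21 m and angle between jar's own z axis and vertical below 0.1 rad and linear speed of jar below 0.02 m/s and value of joint wide_door below 0.05 rad), for 0.2 s.
2. the wide door has sprung ajar by itself, nothing touching it (value of joint wide_door between 0.25 and 0.9 rad and contact force between the fingers and wide_door below 0.1 N), for 0.2 s.
3. the wide door is pushed open square or further (value of joint wide_door above 1.35 rad), for 0.1 s.
At the end, for the whole second after the job is handed in: the wide door stands open and still at 1.35 rad or more, the narrow door is shut (below 0.03 rad), and the honey jar stands upright and still on the bar, its centre over 200 mm from the wide door's hinge (value of joint wide_door above 1.35 rad and velocity of joint wide_door between -0.05 and 0.05 rad/s and value of joint narrow_door below 0.03 rad and horizontal distance between jar and wide_door_hinge above 0.2 m and angle between jar's own z axis and vertical below 0.1 rad and height (world z) of jar below 0.005 m and linear speed of jar below 0.02 m/s); the robot touches nothing.
It fails at once if the jar is lifted off the bar (over 12 mm) (height (world z) of jar above 0.012 m).
It fails at once if the jar is tipped over 0.35 rad (angle between jar's own z axis and vertical above 0.35 rad).
It fails at once if the wide door bumps the jar (contact force between wide_door and jar above 0.3 N).
It fails at once if the narrow door is opened (value of joint narrow_door above 0.05 rad).
It fails at once if another thing on the bar is shifted over 20 mm (distance of any of mug_a, mug_b, teapot, egg_cup, dipper, teaspoon from where it was at the start of the episode above 0.02 m).
It also fails if it takes over 67 s, if anything falls off the work surface, if the arm or the gripper's body presses on something with over 40 N, if the wrist force passes 120 N, or if a joint passes its speed limit or range.

### The arm

A 6-joint arm with a two-finger parallel gripper is mounted at the origin on the work surface. World frame = base frame: x ahead of the robot, y to its left, z up, the work surface at z = 0. Lengths are in m, angles in rad, forces in N, time in s.
With the tool pointing down it reaches from about 0.25 to 0.725 m from the base axis. Payload 9.7 kg.
Tool frame: the origin (TCP) lies where the fingers leave the gripper's body, on its centre line; the fingertips stand 73 mm ahead of it and the grasp point (between the pads) lies 54 mm ahead of it (env.tips_ahead is the distance from the TCP to the fingertips, in m); z points along the fingers, y is the line along which they close (so a half turn about z gives the same grasp; the last joint's range is limited). The gripper opens to 85 mm and grips with 20 to 120 N. Pads are 22 mm wide; open, the fingers measure 114 mm over their backs; the gripper's body (76 mm by 85 mm) begins 54 mm behind the grasp point. The pads swing forward as they close: fully open they stand 13 mm farther back than shut.
Start: joints at [1.21, 0.087, 0.176, 1.66, 0, 1.571], TCP at [0.194, 0.515, 0.304] pointing down, gripper open.
Joint ranges: [-3.13, 3.13], [-0.85, 1.81], [-1.15, 1.24], [-2.2, 2.28], [-1.44, 1.52], [-3.14, 3.14]. Speed limits (rad/s): [2.22, 2.22, 2.57, 3.14, 3.14, 3.14].

### API

Orientations are given as a 3x3 rotation matrix whose columns are the frame's x, y, z axes.
In Python, from plant import telemetry, eyes, workorder, env gives the robot as it stands.
- The arm moves only by the tool arm_command, never from a script. Its argument "increments" is a list of rows, each a list of 7 numbers: the shift along the tool's x, y, z in m, then the turn, a rotation vector about the tool's x, y, z in degrees, then the opening, from 0 (shut) to 1 (fully open). A call has 1 to 10 rows; each row is the pose to reach, as a shift and turn from the pose commanded when the call began, along the tool's axes at that moment; what a row does not reach only later rows make up. A row lasts 1/8 s, in which the tool goes at most 62.5 mm and 10.7 degrees, less where a joint would pass 70% of its speed; a pose out of reach is approached as far as the arm can. A call with a gripper value outside its range is refused whole. The fingers move at their own pace and stop on an object; "force" is the grip in N (left out, the last holds). Time passes only in rows, so rows that repeat a pose let the fingers close. It gives the time, the measured TCP pose, the force, the opening and the grip force at its end, in the units of the state.
- telemetry.get_state(): the state, without advancing time (a new reading comes with each control period).
- eyes.capture(name): name is "side" or "top" or "wrist"; returns the picture (400x640x3 uint8, red, green, blue); there is no depth.
- eyes.calibration(name): a dict with "camera_matrix" (3x3 intrinsics, pixels), "dist_coeffs" ([k1, k2, p1, p2, k3] as OpenCV has them; the pictures are not rectified), "pose" (4x4, takes a point from camera to world coordinates); the wrist camera has in their place "tool_from_camera" (4x4, takes a point from camera to tool coordinates, whose origin is the TCP and whose axes are the flange's). Camera axes: x right, y up, looking along -z (the intrinsics and any distortion apply to the point x, -y, -z); pixel columns grow to the right and rows downward; lengths in m; the calibration is good to about 2 mm. A picture is of the moment at which its call begins: read the wrist's pose just before it. calibration takes no time and is no camera call.
- workorder.job_done(): hands the job in; it is judged then, once.
The state is a dict: "time": time; "joint_positions": joint angles; "joint_vel": joint speeds; "joint_torque": joint torques, N m; "ee_pos": TCP position; "orientation": TCP orientation; "ft_force": force on the tool from outside, world axes, zero at the start; "ft_torque": the same for the moment, N m; "grip_width": finger opening in m; "grip_force": force on a finger pad.
Only numpy, scipy, OpenCV 4.12 (cv2) and the standard library are available. Lean on these libraries where they do the work, as an engineer would, in place of code of your own. Each camera call takes 0.05 s, during which the arm holds its last target. There are 200 camera calls.

## Working session

There is one attempt and no reset: what is moved stays moved. The work goes in short steps, Python scripts to look and compute and a tool call to move; the robot and the scene stay as the last step left them, time stands still between calls to the robot, and variables do not carry over. Pictures are saved under pics/ and viewed, at most 10 in all, crops included, and the job is handed in when it is done.

Besides the shell and the picture viewer there is one more tool, called as a command line: name --pt "numbers of a row" for each row, then --argument value for the rest. arm_command: Moves the arm, as the interface text tells. Its arguments: {"type":"object","properties":{"increments":{"type":"array"},"force":{"type":"number"}},"required":["increments"]}

```bash
mkdir -p pics; ls
cat > h.py <<'E'
from plant import telemetry, eyes, workorder, env
import numpy as np, cv2
np.set_printoptions(precision=4,suppress=True)
def pose(n):
    c=eyes.calibration(n)
    if n=='wrist':
        s=telemetry.get_state();T=np.eye(4);T[:3,:3]=s['orientation'];T[:3,3]=s['ee_pos']
        return c,T@np.array(c['tool_from_camera'])
    return c,np.array(c['pose'])
def px2w(n,uv,z,cp=None):
    c,P=cp or pose(n)
    u=cv2.undistortPoints(np.array(uv,float).reshape(-1,1,2),np.array(c['camera_matrix']),np.array(c['dist_coeffs'])).reshape(-1,2)
    d=np.c_[u[:,0],-u[:,1],-np.ones(len(u))]@P[:3,:3].T
    return P[:3,3]+d*((z-P[2,3])/d[:,2])[:,None]
def w2px(n,p,cp=None):
    c,P=cp or pose(n)
    q=(np.array(p,float).reshape(-1,3)-P[:3,3])@P[:3,:3]*[1,-1,-1]
    return cv2.projectPoints(q,np.zeros(3),np.zeros(3),np.array(c['camera_matrix']),np.array(c['dist_coeffs']))[0].reshape(-1,2)
def snap(n,f):
    im=eyes.capture(n);cv2.imwrite('pics/'+f+'.png',im[:,:,::-1]);return im
E
python3 - <<'E'
from h import *
for n in('top','side'):
    snap(n,n+'0');c,P=pose(n);print(n,P)
s=telemetry.get_state();print(s['time'],s['ee_pos'],s['orientation'],env.tips_ahead)
E
```

```text
pics
top [[-0.0191  0.9944 -0.1041  0.4159]
 [-0.9998 -0.0192 -0.0004  0.004 ]
 [-0.0024  0.104   0.9946  1.3163]
 [ 0.      0.      0.      1.    ]]
side [[ 0.7977  0.3338 -0.5022 -0.193 ]
 [-0.6026  0.4084 -0.6856 -0.9926]
 [-0.0238  0.8496  0.527   0.8868]
 [ 0.      0.      0.      1.    ]]
0.1 [0.1941 0.5145 0.3032] [[-0.9356  0.353  -0.0005]
 [ 0.353   0.9356 -0.0011]
 [ 0.     -0.0012 -1.    ]] 0.0726
```

View pics/top0.png

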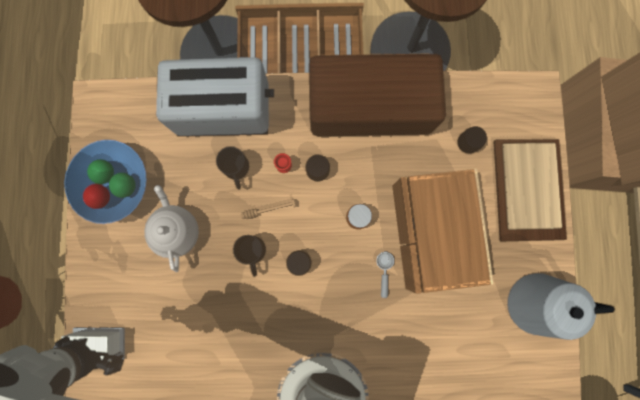

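View pics/side0.png

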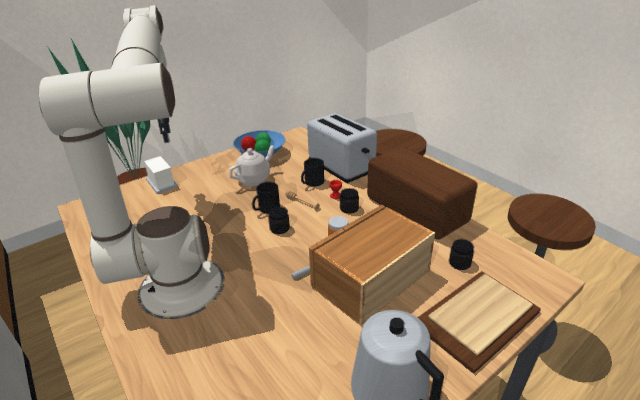

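The top view shows the cupboard at about (445,230), with its doors facing image left, which is world +y. The door split is near (408,243), so the wide door is the upper part. Jar candidates:
- silver-lidded round at (360,216)
- black look-alikes at (318,167), (299,263) and (472,139)

The one at (360,216) fits, since it has a metal lid and stands in front of the wide door. I'll confirm it in a crop.

Run:
```python
from h import *
im=cv2.imread('pics/top0.png')[150:300,220:420]
cv2.imwrite('pics/crop0.png',cv2.resize(im,None,fx=4,fy=4,interpolation=cv2.INTER_CUBIC))
im=cv2.imread('pics/top0.png')[160:300,340:500]
cv2.imwrite('pics/crop1.png',cv2.resize(im,None,fx=4,fy=4,interpolation=cv2.INTER_CUBIC))
```

```text
(no output)
```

View pics/crop0.png

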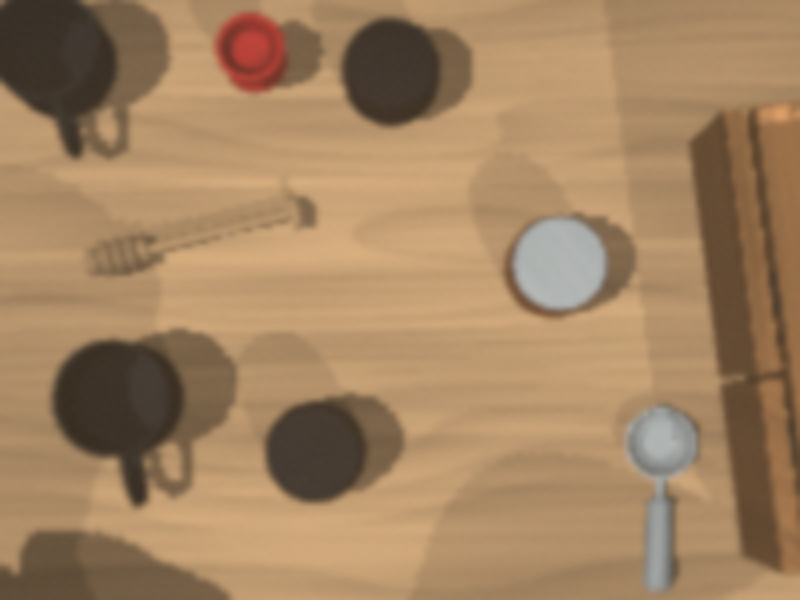

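View pics/crop1.png

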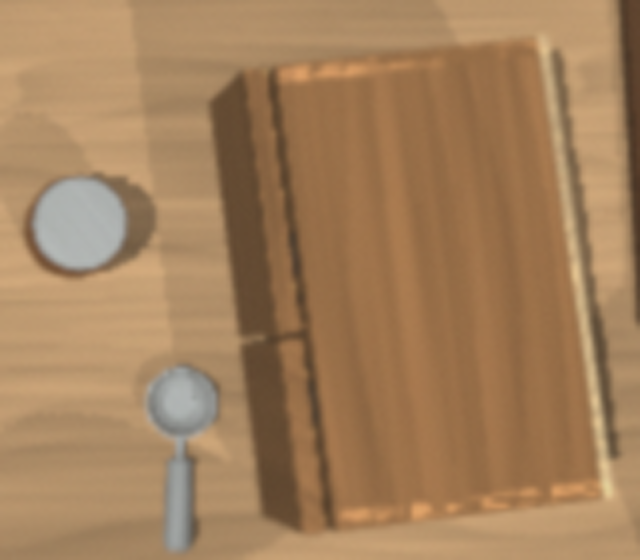

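The crops confirm it: the silver-lidded jar is centred at (360,216), and there are black look-alikes at (317.5,168) and (299,263). The door's top outer edge runs from (401.5,178) at the hinge end to (407.5,244) at the split. The narrow door ends at (415.7,292).

Run:
```python
from h import *
cr=lambda x,y:(340+x/4-.4,160+y/4-.4)
c0=lambda x,y:(220+x/4-.4,150+y/4-.4)
T=lambda p,z:px2w('top',p,z)
K=T([cr(246,72),cr(270,337),cr(303,528),cr(548,40),cr(610,498),cr(280,70),cr(335,525)],.15)
print(K)
d=K[2]-K[0];print(np.linalg.norm(d[:2]),np.degrees(np.arctan2(d[1],d[0])),np.linalg.norm((K[4]-K[3])[:2]),np.linalg.norm((K[3]-K[5])[:2]))
print('bottom face',T([cr(210,102),cr(264,515)],.006))
print('jar',T([cr(80,224)],.07))
print('spoon',T([cr(182,402),cr(180,550)],.005))
print('dipper',T([c0(90,260),c0(315,210)],.013))
print('blk',T([c0(391,72),c0(316,452)],.07),'egg',T([c0(252,50)],.06))
print('mugs top',T([c0(60,50),c0(118,398)],.09), 'handle',T([c0(75,155),c0(140,505)],.05))
print('teapot',T([(172,229)],.14))
```

```text
[[ 0.5984 -0.2146  0.15  ]
 [ 0.4278 -0.2235  0.15  ]
 [ 0.307  -0.2403  0.15  ]
 [ 0.6161 -0.4137  0.15  ]
 [ 0.3202 -0.4386  0.15  ]
 [ 0.5993 -0.2367  0.15  ]
 [ 0.3084 -0.2607  0.15  ]]
0.29250458473165997 -174.96100883608764 0.29691323499364514 0.17779791890183047
bottom face [[ 0.5995 -0.2146  0.006 ]
 [ 0.3034 -0.2429  0.006 ]]
jar [[ 0.5082 -0.1119  0.07  ]]
spoon [[ 0.3845 -0.1872  0.005 ]
 [ 0.2802 -0.1826  0.005 ]]
dipper [[0.5217 0.2185 0.013 ]
 [0.5545 0.0569 0.013 ]]
blk [[0.6431 0.0008 0.07  ]
 [0.384  0.0565 0.07  ]] egg [[0.6624 0.0973 0.06  ]]
mugs top [[0.6593 0.2262 0.09  ]
 [0.4226 0.1874 0.09  ]] handle [[0.5925 0.2227 0.05  ]
 [0.3494 0.1787 0.05  ]]
teapot [[0.4773 0.3805 0.14  ]]
```

```bash
cat >> h.py <<'E'
from scipy.spatial.transform import Rotation as Ro
u=np.array([.9962,.0872,0]);n=np.array([-.0872,.9962,0]);H=np.array([.602,-.229,0])
def inc(p,yvec=None):
    s=telemetry.get_state();R=np.array(s['orientation'])
    d=R.T@(np.array(p)-s['ee_pos'])
    if yvec is None: return print(d)
    z=np.array([0,0,-1.]);G=np.c_[np.cross(yvec,z),yvec,z]
    print(d,np.degrees(Ro.from_matrix(R.T@G).as_rotvec()))
E
python3 -c "
from h import *
inc([.508,-.112,.25],n)"
```

```text
[-0.5148 -0.4753  0.0538] [ -0.0681  -0.0177 -25.6753]
```

arm_command --pt "-0.04 -0.036 0 0 0 -3 1" --pt "-0.08 -0.074 0 0 0 -6 1" --pt "-0.12 -0.11 0 0 0 -9 1" --pt "-0.16 -0.147 0 0 0 -12 1" --pt "-0.2 -0.184 0 0 0 -15 1" --pt "-0.24 -0.22 0 0 0 -18 1" --pt "-0.28 -0.258 0 0 0 -21 1" --pt "-0.32 -0.295 0.01 0 0 -24 1" --pt "-0.36 -0.332 0.03 0 0 -25.7 1" --pt "-0.4 -0.37 0.045 0 0 -25.7 1"

```text
time: 1.35
ee_pos: [0.4381, 0.0254, 0.258]
orientation: [[-0.996, -0.088, -0.0], [-0.088, 0.996, 0.0], [0.0, 0.0, -1.0]]
ft_force: [0.5, 0.7, 0.2]
grip_width: 0.0853
grip_force: 0.0
```

```bash
python3 -c "
from h import *
inc([.508,-.112,.25],n)"
```

```text
[-0.0575 -0.143   0.008 ] [ 0.0042 -0.0123  0.0474]
```

arm_command --pt "-0.02 -0.05 0.008 0 0 0 1" --pt "-0.04 -0.1 0.008 0 0 0 1" --pt "-0.0575 -0.143 0.008 0 0 0 1" --pt "-0.0575 -0.143 0.008 0 0 0 1" --pt "-0.0575 -0.143 0.008 0 0 0 1"

```text
time: 1.98
ee_pos: [0.5073, -0.11, 0.2505]
orientation: [[-0.996, -0.087, -0.001], [-0.087, 0.996, 0.0], [0.001, 0.001, -1.0]]
ft_force: [0.1, 1.0, 0.7]
grip_width: 0.0852
grip_force: 0.0
```

Run:
```python
from h import *
cp=pose('wrist');im=snap('wrist','w0')
print(telemetry.get_state()['ee_pos'],cp[1])
a=np.linspace(0,2*np.pi,40)
C=np.c_[.508+.035*np.cos(a),-.112+.035*np.sin(a),a*0+.07]
bgr=im[:,:,::-1].copy()
for L,c in((C,(0,255,0)),(np.array([H+[0,0,.15],H-.172*u+.015*n+[0,0,.15],H+.015*n+[0,0,.15]]),(0,0,255))):
    cv2.polylines(bgr,[w2px('wrist',L,cp).round().astype(int)],False,c,1)
cv2.imwrite('pics/w0o.png',bgr)
```

```text
[ 0.5072 -0.1096  0.2507] [[-0.0882 -0.9604 -0.2644  0.4403]
 [ 0.9961 -0.0851 -0.0234 -0.1164]
 [-0.     -0.2655  0.9641  0.3209]
 [ 0.      0.      0.      1.    ]]
```

View pics/w0o.png

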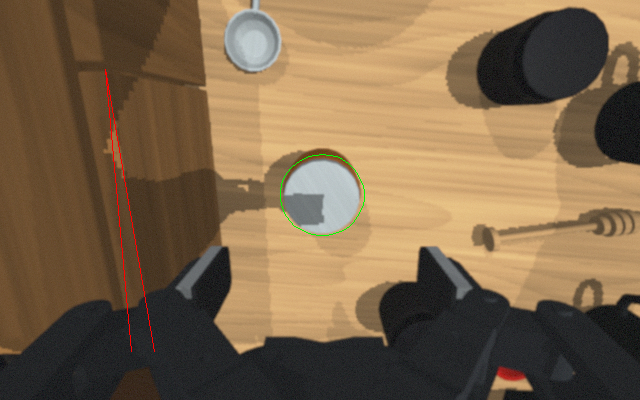

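The wrist overlay fits. The lid is at (322,197) and was predicted at (323,195). The door's top outer edge at the split is at about (105,69), also as predicted. Next I'll descend so the fingers straddle the jar.

arm_command --pt "-0.001 -0.002 0.04 0 0 0 1" --pt "-0.001 -0.002 0.08 0 0 0 1" --pt "-0.001 -0.002 0.11 0 0 0 1" --pt "-0.001 -0.002 0.13 0 0 0 1" --pt "-0.001 -0.002 0.15 0 0 0 1" --pt "-0.001 -0.002 0.168 0 0 0 1" --pt "-0.001 -0.002 0.168 0 0 0 1" --pt "-0.001 -0.002 0.168 0 0 0 1"

```text
time: 3.02
ee_pos: [0.5091, -0.1119, 0.0837]
orientation: [[-0.996, -0.088, 0.001], [-0.088, 0.996, -0.0], [-0.001, -0.0, -1.0]]
ft_force: [0.2, -0.2, 0.7]
grip_width: 0.0854
grip_force: 0.0
```

arm_command --pt "0 0.01 0 0 0 0 1" --pt "0 0.02 0 0 0 0 1" --pt "0 0.032 0 0 0 0 1" --pt "0 0.044 0 0 0 0 1" --pt "0 0.056 0 0 0 0 1" --pt "0 0.068 0 0 0 0 1" --pt "0 0.08 0 0 0 0 1" --pt "0 0.092 0 0 0 0 1" --pt "0 0.102 0 0 0 0 1" --pt "0 0.11 0 0 0 0 1"

```text
time: 4.28
ee_pos: [0.499, -0.0019, 0.0828]
orientation: [[-0.996, -0.088, -0.0], [-0.088, 0.996, -0.0], [0.0, 0.0, -1.0]]
ft_force: [0.7, -4.2, 2.5]
grip_width: 0.0856
grip_force: 1.6
```

arm_command --pt "0 0.006 0 0 0 0 1" --pt "0 0.01 0 0 0 0 1" --pt "0 0.012 0 0 0 0 1" --pt "0 0.012 0 0 0 0 1" --pt "0 0.009 0 0 0 0 1" --pt "0 0.005 0 0 0 0 1" --pt "0 0.005 0 0 0 0 1"

```text
time: 5.15
ee_pos: [0.4987, 0.0021, 0.0828]
orientation: [[-0.996, -0.087, -0.0], [-0.087, 0.996, 0.0], [0.0, 0.0, -1.0]]
ft_force: [0.8, 0.8, -0.5]
grip_width: 0.0855
grip_force: 0.0
```

Run:
```python
from h import *
s=telemetry.get_state();p=np.array(s['ee_pos']);print(p,p-H,np.hypot(*(p-H)[:2]))
snap('side','s1')
```

```text
[0.4987 0.0021 0.0828] [-0.1033  0.2311  0.0828] 0.25313761081252417
```

View pics/s1.png

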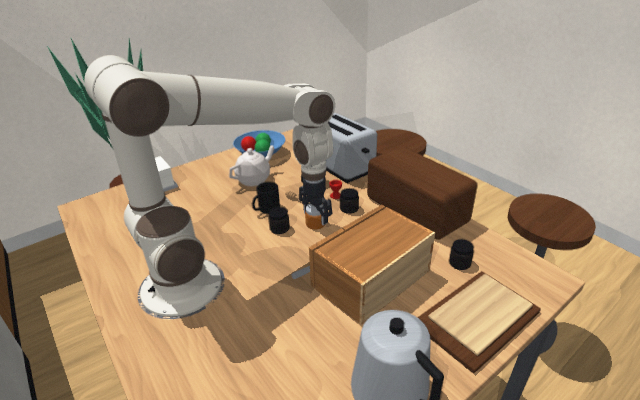

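The jar stands upright between the fingers at (315,215). I'll lift off, close the gripper and turn for pressing the door.

arm_command --pt "0 0 -0.02 0 0 0 1" --pt "0 0 -0.05 0 0 0 1" --pt "0 0 -0.09 0 0 0 1" --pt "0 0 -0.13 0 0 0 1" --pt "0 0 -0.13 0 0 0 0" --pt "0 0 -0.13 0 0 0 0"

```text
time: 5.95
ee_pos: [0.4986, 0.0025, 0.2123]
orientation: [[-0.996, -0.088, -0.0], [-0.088, 0.996, 0.0], [0.0, 0.0, -1.0]]
ft_force: [0.4, 0.2, -1.0]
grip_width: 0.0515
grip_force: 0.0
```

Run:
```python
from h import *
print(telemetry.get_state()['joint_positions'])
cp=pose('top');im=snap('top','t1')
m=(im.min(2)>150)&(np.indices(im.shape[:2])[0]>180)&(np.indices(im.shape[:2])[0]<250)
w=w2px('top',[[.4985,.001,.07],[.508,-.112,.07]]);print(w)
inc(H-.137*u+(.015+.09)*n+[0,0,.213],u)
inc(H-.137*u+(.015+.09)*n+[0,0,.213],-u)
```

```text
[ 0.0049 -0.0505 -0.1403  1.4814  0.0001 -0.0829]
[[318.3036 219.9465]
 [359.643  215.663 ]]
[ 0.054  -0.1346 -0.0012] [-0.0577 -0.0728 90.0279]
[ 0.054  -0.1346 -0.0012] [  0.0728  -0.0577 -89.9721]
```

arm_command --pt "0.01 -0.03 0 0 0 10 0" --pt "0.02 -0.06 0 0 0 20 0" --pt "0.03 -0.09 0 0 0 30 0" --pt "0.04 -0.12 0 0 0 40 0" --pt "0.054 -0.134 0 0 0 50 0" --pt "0.054 -0.134 0 0 0 60 0" --pt "0.054 -0.134 0 0 0 70 0" --pt "0.054 -0.134 0 0 0 80 0" --pt "0.054 -0.134 0 0 0 90 0" --pt "0.054 -0.134 0 0 0 90 0"

```text
time: 7.25
ee_pos: [0.4562, -0.1357, 0.2117]
orientation: [[-0.089, 0.996, -0.002], [0.996, 0.089, 0.001], [0.001, -0.002, -1.0]]
ft_force: [0.8, -0.2, 0.1]
grip_width: 0.0
grip_force: 0.0
```

Run:
```python
from h import *
cp=pose('wrist');im=snap('wrist','w1')
bgr=im[:,:,::-1].copy()
z=np.array([0,0,.15])
L=np.array([H+z,H-.172*u+z,H-.172*u+.015*n+z,H+.015*n+z,H+z])
cv2.polylines(bgr,[w2px('wrist',L,cp).round().astype(int)],False,(0,0,255),1)
cv2.imwrite('pics/w1o.png',bgr)
inc(H-.137*u+(.015+.017)*n+[0,0,.175],u)
```

```text
[-0.0737 -0.0003  0.0368] [-0.0878 -0.0369  0.2439]
```

View pics/w1o.png

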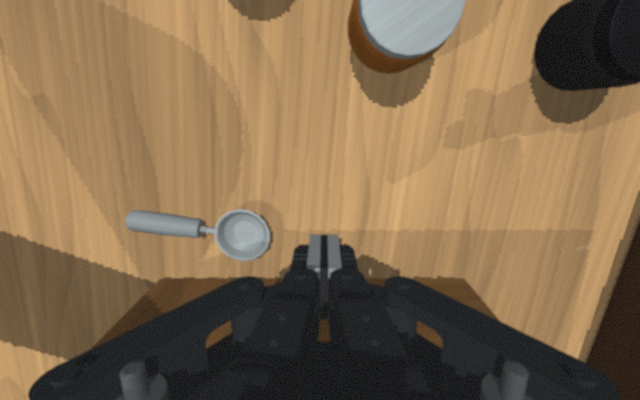

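View pics/t1.png

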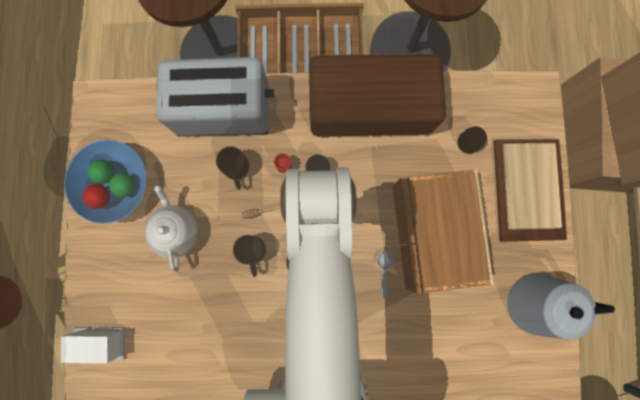

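The wrist view shows the closed fingertips at (323,250) and the jar upright at (410,20). The teaspoon is undisturbed at (243,235). I'll approach with only the last ~28 mm of the tips below the door top.

arm_command --pt "-0.02 0 0.008 0 0 0 0" --pt "-0.04 0 0.017 0 0 0 0" --pt "-0.055 0 0.017 0 0 0 0" --pt "-0.065 0 0.017 0 0 0 0" --pt "-0.07 0 0.017 0 0 0 0" --pt "-0.073 0 0.017 0 0 0 0" --pt "-0.075 0 0.017 0 0 0 0" --pt "-0.077 0 0.017 0 0 0 0"

```text
time: 8.3
ee_pos: [0.4634, -0.2123, 0.196]
orientation: [[-0.088, 0.996, 0.0], [0.996, 0.088, -0.0], [-0.0, 0.0, -1.0]]
ft_force: [0.3, 0.5, -0.4]
grip_width: 0.0001
grip_force: 0.0
```

Run:
```python
from h import *
s=telemetry.get_state();p=np.array(s['ee_pos'])-H;print(p@u,p@n,s['ee_pos'],s['ft_force'])
```

```text
-0.13657184232127909 0.028677955841638157 [ 0.4634 -0.2123  0.196 ] [ 0.3239  0.4812 -0.406 ]
```

arm_command --pt "-0.001 0 0 0 0 0 0" --pt "-0.002 0 0 0 0 0 0" --pt "-0.003 0 0 0 0 0 0" --pt "-0.004 0 0 0 0 0 0"

```text
time: 8.8
ee_pos: [0.4636, -0.2163, 0.1959]
orientation: [[-0.088, 0.996, -0.0], [0.996, 0.088, 0.001], [0.001, -0.0, -1.0]]
ft_force: [-2.1, 4.9, 1.0]
grip_width: -0.0004
grip_force: 2.2
```

arm_command --pt "-0.001 0 0 0 0 0 0" --pt "-0.002 0 0 0 0 0 0"

```text
time: 9.05
ee_pos: [0.4637, -0.2184, 0.1959]
orientation: [[-0.088, 0.996, -0.001], [0.996, 0.088, 0.0], [0.0, -0.001, -1.0]]
ft_force: [-2.5, 3.8, 1.7]
grip_width: -0.0003
grip_force: 2.3
```

arm_command --pt "-0.001 0 0 0 0 0 0" --pt "-0.0015 0 0 0 0 0 0" --pt "-0.0015 0 0 0 0 0 0"

```text
time: 9.43
ee_pos: [0.4637, -0.2188, 0.1959]
orientation: [[-0.088, 0.996, -0.001], [0.996, 0.088, 0.003], [0.003, -0.001, -1.0]]
ft_force: [-4.2, 11.6, 4.2]
grip_width: 0.0001
grip_force: 6.1
```

That is the dead stop, so the latch is pressed. I'll draw back quickly and wait.

arm_command --pt "0.05 0 0 0 0 0 0" --pt "0.1 0 0 0 0 0 0" --pt "0.14 0 -0.01 0 0 0 0" --pt "0.14 0 -0.02 0 0 0 0" --pt "0.14 0 -0.02 0 0 0 0" --pt "0.14 0 -0.02 0 0 0 0" --pt "0.14 0 -0.02 0 0 0 0" --pt "0.14 0 -0.02 0 0 0 0" --pt "0.14 0 -0.02 0 0 0 0" --pt "0.14 0 -0.02 0 0 0 0"

```text
time: 10.68
ee_pos: [0.4518, -0.0806, 0.2158]
orientation: [[-0.088, 0.996, -0.0], [0.996, 0.088, -0.0], [-0.0, -0.0, -1.0]]
ft_force: [0.1, 0.2, -0.4]
grip_width: 0.0001
grip_force: 0.0
```

arm_command --pt "0 -0.04 0 0 0 0 0" --pt "0 -0.08 0 0 0 0 0" --pt "0 -0.1 0 0 0 0 0" --pt "0 -0.1 0 0 0 0 0" --pt "0 -0.1 0 0 0 0 0" --pt "0 -0.1 0 0 0 0 0"

```text
time: 11.42
ee_pos: [0.3528, -0.0892, 0.2158]
orientation: [[-0.088, 0.996, -0.0], [0.996, 0.088, 0.0], [0.0, -0.0, -1.0]]
ft_force: [0.2, -1.0, 0.4]
grip_width: -0.0001
grip_force: 0.0
```

Run:
```python
from h import *
s=telemetry.get_state();p=np.array(s['ee_pos'])-H;print(p@u,p@n,s['ee_pos'])
im=snap('top','t2')[150:300,290:490,::-1]
cv2.imwrite('pics/t2c.png',cv2.resize(im,None,fx=4,fy=4,interpolation=cv2.INTER_CUBIC))
```

```text
-0.23608771799724754 0.16101453748632152 [ 0.3528 -0.0892  0.2158]
```

View pics/t2c.png

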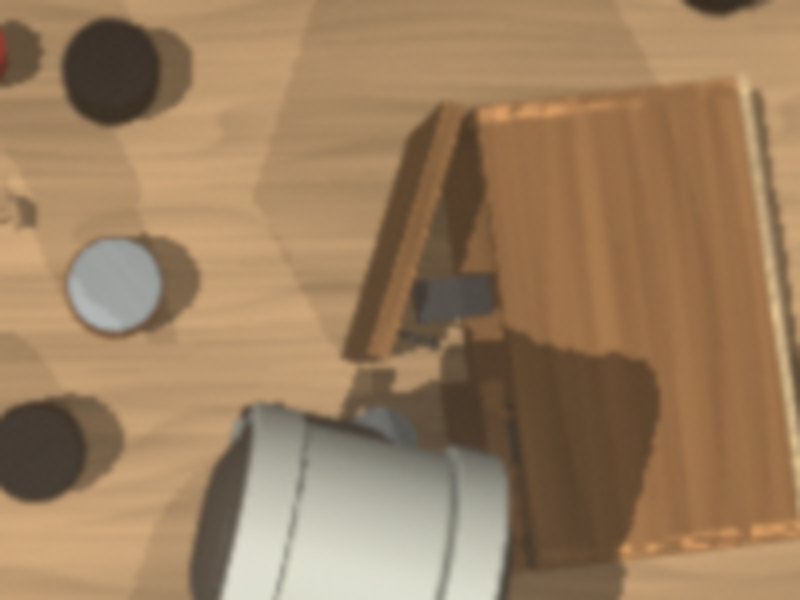

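The door is ajar. Its free-edge top is at crop (365–390,358), the narrow door is shut and the jar is clear at (114,285). There is a grey object in the opening at (450,298), probably the plunger, so I'll keep the tips high.

Run:
```python
from h import *
c=lambda x,y:(290+x/4-.4,150+y/4-.4)
def ts(P): 
    for q in P: print('t,s',-(q-H)@u,(q-H)@n)
P=px2w('top',[c(390,358),c(365,358),c(445,103)],.15);ts(P)
for z in(.05,.1,.15): print(z);ts(px2w('top',[c(415,300),c(495,290)],z))
j=px2w('top',[c(114,285)],.07)[0];print(j,np.hypot(*(j-H)[:2]))
q=H-.205*u+.045*n; inc([*q[:2],.2158]); inc([*q[:2],.195])
```

```text
t,s 0.15554797203619633 0.0699980954145222
t,s 0.15382198604630934 0.08585301851477777
t,s -0.0035624916198839863 0.014550084799589134
0.05
t,s 0.11680787563067499 0.032594191096660396
t,s 0.11593223906878133 -0.023727720730833124
0.1
t,s 0.11871273668794849 0.04111332821810526
t,s 0.1178716752634932 -0.012984672540603471
0.15
t,s 0.12061759774522197 0.04963246533955015
t,s 0.11981111145820504 -0.002241624350373873
[0.496  0.0016 0.07  ] 0.25377885089983615
[-0.116   0.0311 -0.0001]
[-0.116   0.0311  0.0207]
```

arm_command --pt "-0.04 0.0 0 0 0 0 0" --pt "-0.08 0.0 0 0 0 0 0" --pt "-0.116 0.02 0 0 0 0 0" --pt "-0.116 0.031 0.01 0 0 0 0" --pt "-0.116 0.031 0.02 0 0 0 0" --pt "-0.12 0.05 0.02 0 0 0 0" --pt "-0.124 0.07 0.02 0 0 0 0" --pt "-0.124 0.086 0.02 0 0 0 0" --pt "-0.124 0.086 0.02 0 0 0 0"

```text
time: 12.6
ee_pos: [0.449, -0.2044, 0.1954]
orientation: [[-0.089, 0.996, -0.001], [0.996, 0.089, 0.0], [0.001, -0.001, -1.0]]
ft_force: [-0.7, -0.1, -0.9]
grip_width: -0.0003
grip_force: 0.0
```

Run:
```python
from h import *
s=telemetry.get_state();p=np.array(s['ee_pos'])-H;print(-p@u,p@n,s['ee_pos'],s['ft_force'])
```

```text
0.15022320952298965 0.03787005865476377 [ 0.449  -0.2044  0.1954] [-0.6629 -0.128  -0.8683]
```

arm_command --pt "0.012 0.002 0 0 0 0 0" --pt "0.027 0.007 0 0 0 0 0" --pt "0.042 0.015 0 0 0 0 0" --pt "0.057 0.025 0 0 0 0 0" --pt "0.07 0.04 0 0 0 0 0" --pt "0.08 0.055 0 0 0 0 0" --pt "0.089 0.072 0 0 0 0 0" --pt "0.095 0.09 0 0 0 0 0" --pt "0.099 0.105 0 0 0 0 0" --pt "0.101 0.115 0 0 0 0 0"

```text
time: 13.85
ee_pos: [0.5554, -0.0942, 0.1956]
orientation: [[-0.088, 0.996, -0.0], [0.996, 0.088, 0.0], [0.0, -0.0, -1.0]]
ft_force: [-0.2, 0.1, -0.2]
grip_width: -0.0002
grip_force: 0.2
```

arm_command --pt "0.001 0.01 0 0 0 0 0" --pt "0.001 0.018 0 0 0 0 0" --pt "0.001 0.024 0 0 0 0 0" --pt "0.001 0.029 0 0 0 0 0" --pt "0.001 0.033 0 0 0 0 0" --pt "0.001 0.033 0 0 0 0 0" --pt "0 0.02 0 0 0 0 0" --pt "0 -0.01 0 0 0 0 0" --pt "0 -0.03 -0.02 0 0 0 0" --pt "0 -0.03 -0.05 0 0 0 0"

```text
time: 15.1
ee_pos: [0.5222, -0.0973, 0.2462]
orientation: [[-0.087, 0.996, -0.001], [0.996, 0.087, 0.0], [0.0, -0.001, -1.0]]
ft_force: [0.4, -0.1, -0.2]
grip_width: -0.0003
grip_force: 0.0
```

arm_command --pt "0 -0.05 -0.03 0 0 0 0" --pt "0 -0.1 -0.05 0 0 0 0" --pt "0 -0.15 -0.06 0 0 0 0" --pt "0 -0.2 -0.06 0 0 0 0" --pt "0 -0.2 -0.06 0 0 0 0" --pt "0 -0.2 -0.06 0 0 0 0" --pt "0 -0.2 -0.06 0 0 0 0"

```text
time: 15.98
ee_pos: [0.3257, -0.1146, 0.3055]
orientation: [[-0.088, 0.996, -0.001], [0.996, 0.088, 0.0], [0.0, -0.001, -1.0]]
ft_force: [-0.3, -0.3, -0.6]
grip_width: 0.0003
grip_force: 0.0
```

Run:
```python
from h import *
print(telemetry.get_state()['ft_force'])
im=snap('top','t3')[150:300,290:490,::-1]
cv2.imwrite('pics/t3c.png',cv2.resize(im,None,fx=4,fy=4,interpolation=cv2.INTER_CUBIC))
```

```text
[-0.2923 -0.3372 -0.5736]
```

View pics/t3c.png

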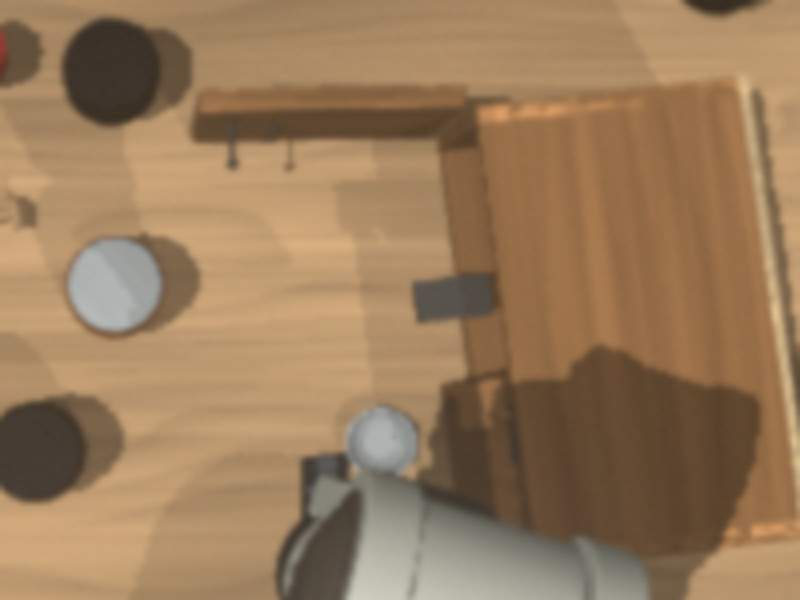

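The door stands past square: its top edge runs from (465,95) to (197,100). The narrow door is shut, the jar is upright and clear at (114,285), and the arm is away. Handing in.

```bash
python3 -c "
from h import *
print(workorder.job_done())"
```

```text
the job is handed in; nothing more can be done
None
```

I handed the job in after about 16 s of robot time, and the hand-in returned no verdict. The last picture shows the jar upright and about 0.25 m from the hinge, the wide door a little past square, the narrow door shut and the arm clear; the far-side bystanders (teapot, mugs) were outside that picture.

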